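# Close the stain-remover jar and present it at the front of the laundry carousel

## Robot

A 6-joint arm with a two-finger parallel gripper is mounted at the origin on the work surface. World frame = base frame: x ahead of the robot, y to its left, z up, the work surface at z = 0. Lengths are in m, angles in degrees, forces in N, time in s.
With the tool pointing down it reaches from about 0.25 to 0.725 m from the base axis. Payload 9.7 kg.
Tool frame: the origin (TCP) lies midway between the tips of the shut fingers; the grasp point (between the pads) lies 19 mm behind it (bot.pinch_z is the distance from the TCP to the grasp point, in m); z points along the fingers, y is the direction in which the jaws open and shut (so a half turn about z gives the same grasp; the last joint's range is limited). The gripper opens to 85 mm and grips with 20 to 120 N. Pads are 22 mm wide; open, the fingers measure 114 mm over their backs; the gripper's body (76 mm by 85 mm) begins 54 mm behind the grasp point. The pads swing forward as they close: fully open they stand 13 mm farther back than shut.
Start: joints at [-70.015, 4.979, 10.078, 95.1, 0, 90], TCP at [0.188, -0.517, 0.231] pointing down, gripper open.
Joint ranges: [-179.16, 179.16], [-48.56, 103.87], [-65.8, 70.77], [-126.05, 130.52], [-82.76, 87.17], [-180, 180]. Speed limits (degrees/s): [127.2, 127.2, 147.25, 180, 180, 180].

## Interface

Orientations are given as [roll, pitch, yaw] about the fixed x, y, z axes, in that order (R = Rz(yaw) Ry(pitch) Rx(roll)).
In Python, from workcell import bot, imaging gives the robot as it stands.
- The arm moves only by the tool servo_tool, never from a script. Its argument "moves" is a list that holds one entry, the list of rows, each a list of 7 numbers: the turn, a rotation vector about the tool's x, y, z in rad, then the shift along the tool's x, y, z in cm, then the finger opening in cm, from 0 to 8.54. A call has 1 to 12 rows; each row shifts and turns the pose as measured when the row begins, along the tool's axes as they then stand; what a row does not reach is not made up. A row lasts 1/12 s, in which the tool goes at most 41.7 mm and 7.16 degrees, less where a joint would pass 70% of its speed; a pose out of reach is approached as far as the arm can. A call is refused whole if a number of a shift passes 4.17 or a number of a turn 0.125, either way. A call with a gripper value outside its range is refused whole. The fingers move at their own pace and stop on an object; "force" is the grip in N (left out, the last holds). Time passes only in rows, so rows that do not move let the fingers close. It gives the time, the measured TCP pose, the force and the opening at its end, in the units of the state.
- bot.get_obs(): the state, without advancing time (a new reading comes with each control period).
- imaging.camera(name): name is "side" or "top"; returns the picture (420x560x3 uint8, blue, green, red); there is no depth.
- imaging.calibration(name): a dict with "fx", "fy", "cx", "cy" (pixels), "D" ([k1, k2, p1, p2, k3] as OpenCV has them; the pictures are not rectified), "camera_from_world" (4x4, takes a point from world to camera coordinates). Camera axes: x right, y down, z forward; pixel columns grow to the right and rows downward; lengths in m; the calibration is good to about 2 mm. A picture is of the moment at which its call begins. calibration takes no time and is no camera call.
- bot.job_done(): hands the job in, once; it reports no verdict.
The state is a dict: "time": time; "q": joint angles; "qd": joint speeds; "joint_efforts": joint torques, N m; "ee_pos": TCP position; "tcp_rot": TCP orientation; "wrist_force": force on the tool from outside, world axes, zero at the start; "torque": the same for the moment, N m; "opening": finger opening in m.
Only numpy, scipy, OpenCV 4.12 (cv2) and the standard library are available. Lean on these libraries where they do the work, as an engineer would, in place of code of your own. Each camera call takes 0.05 s, during which the arm holds its last target.

## Task

The blue jar on the laundry carousel has been left with its screw cap undone. First screw that blue cap fully shut (clockwise, until it stops and its white stripe lines up with the stripe on the jar's shoulder), then turn the carousel until the blue jar stands squarely at the front, over the yellow tab, and hold the carousel still there: finish with the gripper still firmly gripping the carousel (its black handle, or the jar's cap). Leave the detergent bottle, the orange cup and the brush alone.

Things in the scene. Friction and masses are not known exactly. Their poses are not given: they have to be found in the camera images.
- carousel: Turning wooden tray, 310 mm across, top 32 mm above the work surface, with four containers fixed to it (blue jar, white jar opposite, amber jar, white peg tub; none above 152 mm). Origin on the turning axis, 20 mm above the surface; z up; its -x axis points to the blue jar. Turns either way without stops, friction 0.06 N m, and stays where left.
- handle_centre (a point): Centre of the black bar handle on the carousel's centre post, on the turning axis, 182 mm above the work surface. The bar is 52 mm long (along the tray's x: one end points at the blue jar), 16 mm thick and 36 mm high (164 to 200 mm above the surface); the post below it is 24 mm across. Turns with the tray.
- cap_centre (a point): Centre of the blue jar's round screw cap: 48 mm across, 30 mm high, 122 to 152 mm above the work surface, 105 mm from the turning axis. A white stripe runs from its centre to its rim along the point's -x axis. The jar is 72 mm across; its flat shoulder at 122 mm has a white stripe pointing away from the turning axis.
- jar_cap (a joint): Angle of the blue jar's captive screw cap (rad): 0 = fully shut, at its stop, the stripes in line; positive = unscrewed, anticlockwise seen from above, up to 1.5. It neither rises nor falls as it turns; friction 0.05 N m; it stays where it is left.
- front_spot (a point): Fixed point where the cap's centre should finally be: 105 mm from the turning axis towards the front, 137 mm above the work surface. Its -x axis points from the turning axis to the front, which is marked by a yellow tab 40 mm wide lying on the work surface and sticking out 60 mm from under the tray. The foot is fixed.
- detergent: White bottle with a blue cap, 72 mm across, 190 mm high, loose on the work surface; origin at the centre of its underside. To be left alone.
- scoop_cup: Orange measuring cup, 68 mm across, 60 mm high, loose; origin at the centre of its underside. To be left alone.
- brush: Hand brush lying flat, loose, its length along its x axis; origin at its underside. To be left alone.

How it is judged (in metres and radians):
On the way, in this order (a step that is already met when the one before it is completed fails the run):
1. the blue jar's cap is screwed shut (value of joint jar_cap below 0.1 rad), for 0.2 s.
2. the blue jar stands at the front and the fingers hold the carousel (horizontal distance between cap_centre and front_spot below 0.014 m and contact force between the fingers and carousel above 3 N and angular speed of carousel below 0.1 rad/s), for 0.3 s.
At the end, for the whole second after the job is handed in: The blue jar's cap is within 0.1 rad of fully shut; its centre is within 14 mm (about 7.5 degrees) of the front spot seen from above; the carousel is still (under 0.1 rad/s); and the fingers still hold the carousel or something on it with more than 3 N (all of step 2 and value of joint jar_cap below 0.1 rad); the arm keeps its last pose, push and grip.
It fails at once if the detergent bottle is moved or tipped (distance of detergent from where it was at the start of the episode above 0.03 m or angle between detergent's own z axis and vertical above 0.4 rad).
It fails at once if the orange cup is moved or tipped (distance of scoop_cup from where it was at the start of the episode above 0.03 m or angle between scoop_cup's own z axis and vertical above 0.4 rad).
It fails at once if the brush is moved (distance of brush from where it was at the start of the episode above 0.03 m).
It also fails if it takes over 58 s, if anything falls off the work surface, if the arm or the gripper's body presses on something with over 40 N, if the wrist force passes 120 N, or if a joint passes its speed limit or range.

## Working session

There is one attempt and no reset: what is moved stays moved. The work goes in short steps, Python scripts to look and compute and a tool call to move; the robot and the scene stay as the last step left them, time stands still between calls to the robot, and variables do not carry over. Pictures are saved under pics/ and viewed, and the job is handed in when it is done.

Besides the shell and the picture viewer there is one more tool, called as name([rows], argument=value, ...), one row to a line, values as JSON. servo_tool: Moves the arm, as the interface text tells. Its arguments: {"type":"object","properties":{"moves":{"type":"array","items":{"type":"array","items":{"type":"array","items":{"type":"number"}}}},"force":{"type":"number"}},"required":["moves"]}

```bash
ls; mkdir -p pics
python3 - <<'E'
from workcell import bot, imaging
import cv2
for n in("side","top"):
    cv2.imwrite(f"pics/{n}0.png",imaging.camera(n)); c=imaging.calibration(n); print(n,c)
print(bot.get_obs(), bot.pinch_z)
E
```

```text
pics
side {'fx': 422.3821962469827, 'fy': 422.3821962469827, 'cx': 274.16213254513144, 'cy': 210.04633552705815, 'D': array([-0.09470474,  0.        ,  0.        ,  0.        ,  0.        ]), 'camera_from_world': array([[-0.89447058, -0.44708788,  0.00590034,  0.45595651],
       [-0.29982057,  0.58994465, -0.74971524,  0.24708642],
       [ 0.33170773, -0.67236726, -0.66173427,  1.06383902],
       [ 0.        ,  0.        ,  0.        ,  1.        ]])}
top {'fx': 514.1874946223343, 'fy': 514.1874946223343, 'cx': 274.2432097122796, 'cy': 207.5259239067787, 'D': array([-0.00572353,  0.        ,  0.        ,  0.        ,  0.        ]), 'camera_from_world': array([[-0.01238105, -0.9999099 ,  0.00518671, -0.01606638],
       [-0.97890306,  0.01106263, -0.20402554,  0.52849009],
       [ 0.20394978, -0.00760334, -0.97895183,  1.69913225],
       [ 0.        ,  0.        ,  0.        ,  1.        ]])}
{'time': 0.1, 'q': array([-7.00163289e+01,  5.00951641e+00,  1.00384251e+01,  9.50983917e+01,
       -4.78524212e-04,  8.99995799e+01]), 'qd': array([-0.02364691, -0.068462  ,  0.16410097, -0.03414859,  0.01044432,
       -0.01840213]), 'joint_efforts': array([-1.58360699e-04, -5.21562088e+01,  4.65654194e+01,  1.59840711e-02,
       -1.62983406e-05, -1.81317387e-05]), 'ee_pos': array([ 0.1878937 , -0.51669878,  0.23063382]), 'tcp_rot': array([-1.79930517e+02,  4.78014396e-04,  1.99840918e+01]), 'wrist_force': array([ 1.06146074,  0.28083218, -0.06172568]), 'torque': array([ 0.01736773,  0.01018064, -0.01879562]), 'opening': 0.08534963867782594} 0.0187
```

View pics/side0.png

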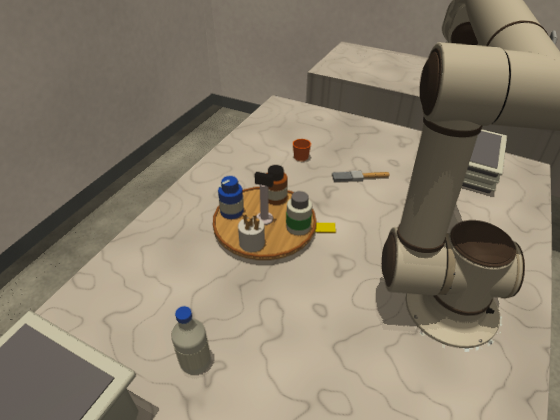

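View pics/top0.png

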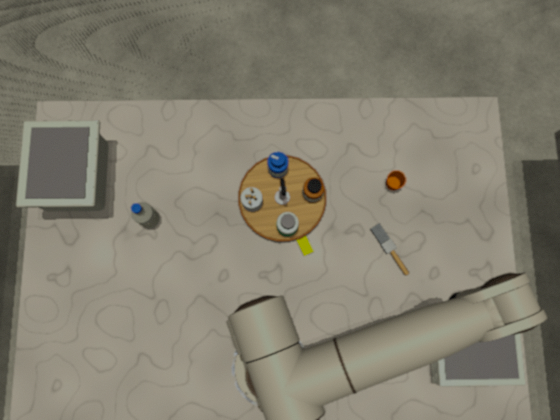

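The side view shows the blue jar's cap at (230,184), the handle at (264,179) and the yellow tab at (326,228). In the top view the cap is at (278,160), the tray at (282,198) and the tab at (305,246). I'll zoom in on both to measure.

```bash
python3 - <<'E'
import cv2
a=cv2.imread("pics/top0.png")[140:265,220:345]; cv2.imwrite("pics/t1.png",cv2.resize(a,(600,600),interpolation=cv2.INTER_CUBIC))
a=cv2.imread("pics/side0.png")[160:265,200:340]; cv2.imwrite("pics/s1.png",cv2.resize(a,(800,600),interpolation=cv2.INTER_CUBIC))
E
cat > h.py <<'E'
import numpy as np,cv2
from workcell import bot, imaging
def ray(n,u,v,z):
    c=imaging.calibration(n);K=np.array([[c['fx'],0,c['cx']],[0,c['fy'],c['cy']],[0,0,1]])
    p=cv2.undistortPoints(np.array([[[u,v]]],float),K,c['D'])[0,0]
    T=c['camera_from_world'];R=T[:3,:3];o=-R.T@T[:3,3];d=R.T@np.array([p[0],p[1],1])
    return (o+d*(z-o[2])/d[2])[:2]
def proj(n,P):
    c=imaging.calibration(n);K=np.array([[c['fx'],0,c['cx']],[0,c['fy'],c['cy']],[0,0,1]])
    T=c['camera_from_world']
    return cv2.projectPoints(np.atleast_2d(P).astype(float),cv2.Rodrigues(T[:3,:3])[0],T[:3,3],K,c['D'])[0][:,0]
E
```

```text
(no output)
```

View pics/t1.png

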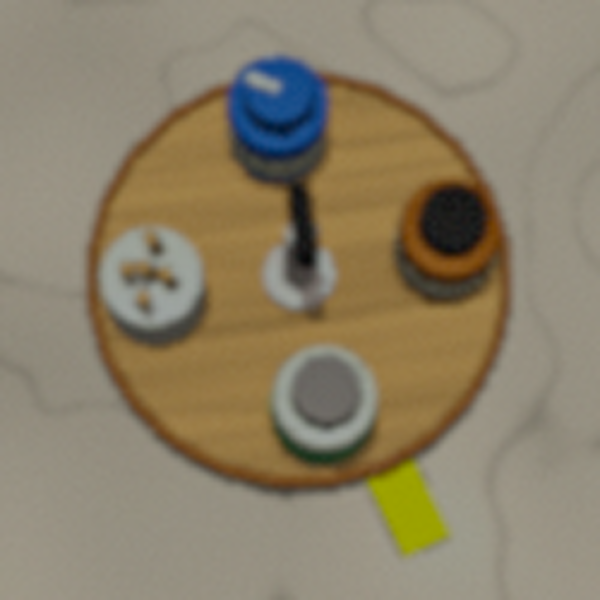

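View pics/s1.png

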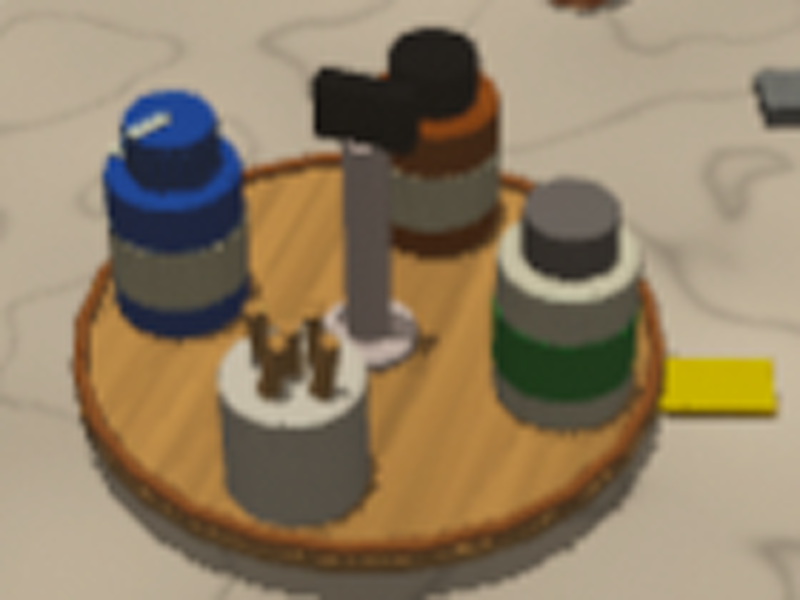

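Run:
```python
from h import *
T=lambda u,v,z:ray("top",220+(u+.5)/4.8-.5,140+(v+.5)/4.8-.5,z)
S=lambda u,v,z:ray("side",200+(u+.5)/5.714-.5,160+(v+.5)/5.714-.5,z)
# tray: rim extremes in top
tr=np.array([T(90,280,.032),T(509,280,.032),T(300,72,.032),T(300,489,.032)]);print(tr,(tr[0]+tr[1])/2,(tr[2]+tr[3])/2)
tr=np.array([S(76,345,.032),S(663,370,.032),S(320,155,.032),S(400,552,.032)])
# circle fit
def circ(p):
    A=np.c_[2*p,np.ones(len(p))];x=np.linalg.lstsq(A,(p**2).sum(1),rcond=None)[0];return x[:2],np.sqrt(x[2]+x[:2]@x[:2])
print("side circ",circ(tr))
print("cap T",T(283,92,.152),"S",S(170,123,.152))
print("whitecap",T(328,388,.135),"amber",T(453,218,.135))
print("cap stripe T",T(249,75,.152),T(280,89,.152),"S",S(128,133,.152),S(170,118,.152))
print("tab T",T(427,544,0),T(392,470,0), "S",S(775,385,0),S(662,386,0))
print("handle T", T(300,188,.2),T(308,262,.2))
```

```text
[[ 0.56832306  0.10152115]
 [ 0.56493229 -0.20132303]
 [ 0.72353998 -0.05262478]
 [ 0.41443715 -0.04783197]] [ 0.56662768 -0.04990094] [ 0.56898856 -0.05022838]
side circ (array([ 0.56716751, -0.04920141]), np.float64(0.15404823702555323))
cap T [ 0.6712397  -0.03776832] S [ 0.66688606 -0.02655567]
whitecap [ 0.46834403 -0.06546121] amber [ 0.58546935 -0.15304648]
cap stripe T [ 0.68362085 -0.01465875] [ 0.67339997 -0.03574666] S [ 0.68129397 -0.01013513] [ 0.66901399 -0.03007479]
tab T [ 0.37794678 -0.13939028] [ 0.43201459 -0.11541914] S [ 0.37293273 -0.14199465] [ 0.42651876 -0.11402425]
handle T [ 0.59044788 -0.0471739 ] [ 0.54038145 -0.05162991]
```

Run:
```python
from h import *
c=np.array([.567,-.050]); t=np.linspace(0,2*np.pi,60)
for th in (8.,):
  d=np.array([np.cos(np.radians(th)),np.sin(np.radians(th))]);e=np.array([-d[1],d[0]])
  cc=c+.105*d; out=[]
  for n,(x0,y0,w,h,s) in dict(top=(220,140,100,100,6),side=(200,160,130,100,6)).items():
    im=cv2.imread(f"pics/{n}0.png");a=cv2.resize(im[y0:y0+h,x0:x0+w],None,fx=s,fy=s,interpolation=cv2.INTER_CUBIC)
    def dr(P,col):
        q=(proj(n,P)-[x0,y0]+.5)*s-.5; cv2.polylines(a,[q.round().astype(np.int32)],True,col,1)
    ring=lambda c,r,z:np.c_[c[0]+r*np.cos(t),c[1]+r*np.sin(t),0*t+z]
    dr(ring(cc,.024,.152),(0,255,255)); dr(ring(cc,.036,.122),(0,0,255)); dr(ring(c,.155,.032),(0,255,0))
    b=np.array([c+sx*.026*d+sy*.008*e for sx,sy in((1,1),(1,-1),(-1,-1),(-1,1))]);dr(np.c_[b,[.2]*4],(255,0,255))
    f=np.radians(205);dr(np.array([[*(c+r*np.array([np.cos(f),np.sin(f)])),0] for r in(.155,.215)]),(255,0,0))
    cv2.imwrite(f"pics/o_{n}.png",a)
```

```text
(no output)
```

View pics/o_top.png

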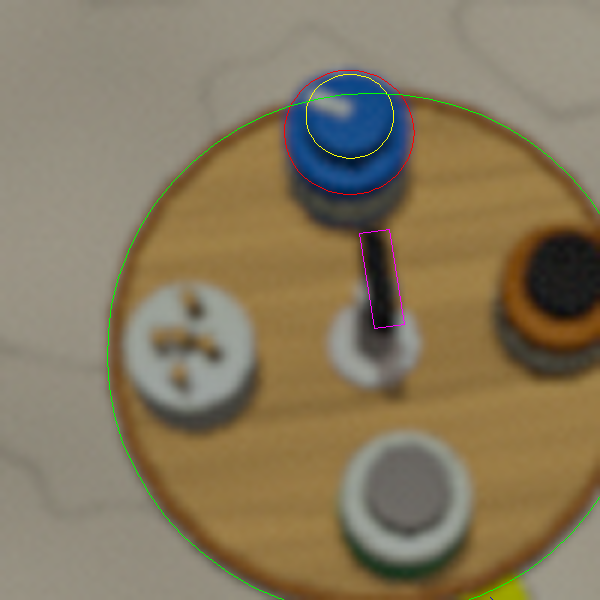

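View pics/o_side.png

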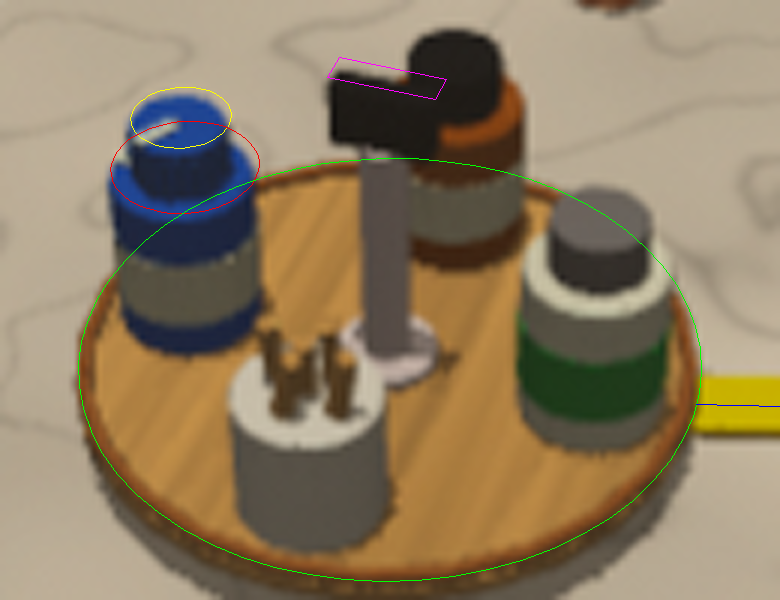

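servo_tool([
  [[0, 0, 0, 3.1, -1.4, 0, 8.5], [0, 0, 0, 3.1, -1.4, 0, 8.5], [0, 0, 0, 3.1, -1.4, 0, 8.5], [0, 0, 0, 3.1, -1.4, 0, 8.5], [0, 0, 0, 3.1, -1.4, 0, 8.5], [0, 0, 0, 3.1, -1.4, 0, 8.5], [0, 0, 0, 3.1, -1.4, 0, 8.5], [0, 0, 0, 3.1, -1.4, 0, 8.5], [0, 0, 0, 3.1, -1.4, 0, 8.5], [0, 0, 0, 3.1, -1.4, 0, 8.5]],
])

```text
time: 0.93
ee_pos: [0.4363, -0.2726, 0.2259]
tcp_rot: [-179.6, 0.2, 19.3]
wrist_force: [-0.2, -1.0, -0.3]
opening: 0.0848
```

The overlay matches in both views. Jar direction is about 8°, so the cap sits near (0.670, -0.035). Its stripe points to about 60°, so the cap is open by roughly 0.95 rad. The front direction is about 205°. Continuing.

servo_tool([
  [[0, 0, 0, 3.0, -1.46, -0.1, 8.5], [0, 0, 0, 3.0, -1.46, -0.1, 8.5], [0, 0, 0, 3.0, -1.46, -0.1, 8.5], [0, 0, 0, 3.0, -1.46, -0.1, 8.5], [0, 0, 0, 3.0, -1.46, -0.1, 8.5], [0, 0, 0, 3.0, -1.46, -0.1, 8.5], [0, 0, 0, 3.0, -1.46, -0.1, 8.5], [0, 0, 0, 3.0, -1.46, -0.1, 8.5], [0, 0, 0, 3.0, -1.46, -0.1, 8.5], [0, 0, 0, 0, 0, 0, 8.5]],
])

```text
time: 1.77
ee_pos: [0.6582, -0.0407, 0.2288]
tcp_rot: [-179.3, 0.5, 19.6]
wrist_force: [-0.3, -0.1, -0.6]
opening: 0.0853
```

servo_tool([
  [[0, 0, -0.12, 0, 0, 0, 8.5], [0, 0, -0.12, 0, 0, 0, 8.5], [0, 0, -0.12, 0, 0, 0, 8.5], [0, 0, -0.12, 0, 0, 0, 8.5], [0, 0, -0.12, 0, 0, 0, 8.5], [0, 0, -0.12, 0, 0, 0, 8.5], [0, 0, -0.12, 0, 0, 0, 8.5], [0, 0, -0.12, 0, 0, 0, 8.5], [0, 0, -0.12, 0, 0, 0, 8.5], [0, 0, -0.12, 0, 0, 0, 8.5], [0, 0, -0.12, 0, 0, 0, 8.5], [0, 0, 0, 0, 0, 0, 8.5]],
])

```text
time: 2.77
ee_pos: [0.6575, -0.0387, 0.2197]
tcp_rot: [-178.5, -0.7, 98.5]
wrist_force: [-0.1, 0.7, -0.3]
opening: 0.0846
```

Run:
```python
from h import *
o=bot.get_obs();print(o['time'],o['q'].round(1),o['ee_pos'].round(4),o['tcp_rot'].round(2))
y=np.radians(o['tcp_rot'][2]);d=np.array([.670,-.035])-o['ee_pos'][:2]
print("tool x,y cm",100*(d@[np.cos(y),np.sin(y)]),100*(d@[np.sin(y),-np.cos(y)]))
```

```text
2.7667 [-3.5 22.4 29.6 98.8  0.4 78. ] [ 0.6575 -0.0387  0.2197] [-178.52   -0.71   98.5 ]
tool x,y cm 0.18007524615443604 1.2924024569173682
```

```bash
cat >> h.py <<'E'
from scipy.spatial.transform import Rotation as Ro
def go(x,y,z,yaw):
    o=bot.get_obs();R=Ro.from_euler('xyz',o['tcp_rot'],degrees=True);G=Ro.from_euler('xyz',[180,0,yaw],degrees=True)
    print(round(o['time'],2),"q",o['q'].round(1),"p",o['ee_pos'].round(4),o['tcp_rot'].round(2),"F",o['wrist_force'].round(1),"M",o['torque'].round(2),"op",round(o['opening'],4))
    print("turn",(R.inv()*G).as_rotvec().round(3),"shift cm",(100*R.inv().apply(np.array([x,y,z])-o['ee_pos'])).round(2))
E
python3 -c "
from h import *
go(.67,-.035,.121,98.5)"
```

```text
2.77 q [-3.5 22.4 29.6 98.8  0.4 78. ] p [ 0.6575 -0.0387  0.2197] [-178.52   -0.71   98.5 ] F [-0.1  0.7 -0.3] M [0.03 0.02 0.02] op 0.0846
turn [-0.026 -0.012  0.   ] shift cm [0.06 1.55 9.84]
```

First I'll correct the tilt and xy, and descend part of the way.

servo_tool([
  [[-0.026, -0.012, 0, 0.2, 1.3, 0, 8.5], [0, 0, 0, 0, 0, 1.0, 8.5], [0, 0, 0, 0, 0, 1.0, 8.5], [0, 0, 0, 0, 0, 1.0, 8.5], [0, 0, 0, 0, 0, 1.0, 8.5], [0, 0, 0, 0, 0, 0, 8.5]],
])

```text
time: 3.27
ee_pos: [0.6696, -0.0355, 0.1755]
tcp_rot: [-179.9, -0.0, 97.3]
wrist_force: [-1.4, 0.3, -0.8]
opening: 0.0851
```

```bash
python3 -c "
from h import *
go(.67,-.035,.121,98.5)
a=imaging.camera('side')[140:260,170:330];cv2.imwrite('pics/s2.png',cv2.resize(a,None,fx=5,fy=5,interpolation=cv2.INTER_CUBIC))"
```

```text
3.27 q [-3.  21.5 23.5 92.1  0.  79.7] p [ 0.6696 -0.0355  0.1755] [-1.7991e+02 -2.0000e-02  9.7250e+01] F [-1.4  0.3 -0.8] M [0.04 0.06 0.05] op 0.0851
turn [-0.002 -0.    -0.022] shift cm [0.05 0.06 5.45]
```

View pics/s2.png

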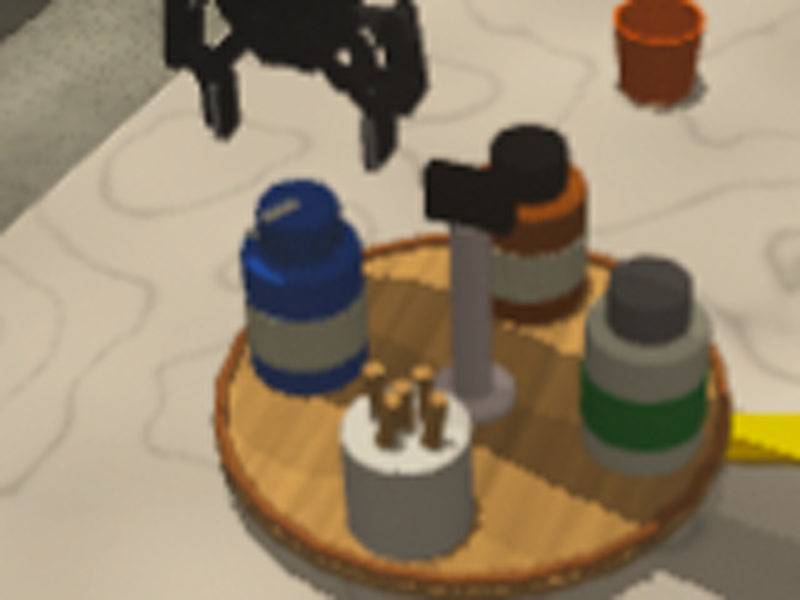

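The fingers, at (220,110) and (378,140) in this crop, straddle the cap at (298,205) with the handle clear of them. Descend and close.

servo_tool([
  [[0, 0, 0, 0.05, 0.05, 1.0, 8.5], [0, 0, 0, 0, 0, 1.0, 8.5], [0, 0, 0, 0, 0, 1.0, 8.5], [0, 0, 0, 0, 0, 1.0, 8.5], [0, 0, 0, 0, 0, 0.8, 8.5], [0, 0, 0, 0, 0, 0.4, 8.5], [0, 0, 0, 0, 0, 0, 8.5]],
])

```text
time: 3.9
ee_pos: [0.6698, -0.0352, 0.1195]
tcp_rot: [-179.9, -0.0, 97.0]
wrist_force: [-1.0, 0.2, -0.8]
opening: 0.0849
```

```bash
python3 -c "
from h import *
go(.67,-.035,.121,97.3)"
```

```text
3.9 q [-3.  21.1 16.7 85.7  0.  80. ] p [ 0.6698 -0.0352  0.1195] [-1.7995e+02 -1.0000e-02  9.7010e+01] F [-1.   0.2 -0.8] M [ 0.02  0.02 -0.04] op 0.0849
turn [-0.001 -0.    -0.005] shift cm [ 0.02  0.02 -0.15]
```

servo_tool([
  [[0, 0, 0, 0, 0, -0.2, 7.0], [0, 0, 0, 0, 0, 0, 5.5], [0, 0, 0, 0, 0, 0, 4.5], [0, 0, 0, 0, 0, 0, 4.0], [0, 0, 0, 0, 0, 0, 4.0], [0, 0, 0, 0, 0, 0, 4.0], [0, 0, 0, 0, 0, 0, 4.0], [0, 0, 0, 0, 0, 0, 4.0]],
], force=40)

```text
time: 4.57
ee_pos: [0.6727, -0.0349, 0.1232]
tcp_rot: [179.7, 0.0, 97.0]
wrist_force: [1.4, -0.1, -2.5]
opening: 0.047
```

```bash
python3 -c "
from h import *
go(.67,-.035,.121,97.3)
a=imaging.camera('side')[140:260,170:330];cv2.imwrite('pics/s3.png',cv2.resize(a,None,fx=5,fy=5,interpolation=cv2.INTER_CUBIC))"
```

```text
4.57 q [-3.  21.1 17.2 85.8  0.  80. ] p [ 0.6727 -0.0349  0.1232] [1.797e+02 1.000e-02 9.702e+01] F [ 1.4 -0.1 -2.5] M [0.02 0.15 0.02] op 0.047
turn [ 0.005  0.    -0.005] shift cm [ 0.02 -0.27  0.22]
```

View pics/s3.png

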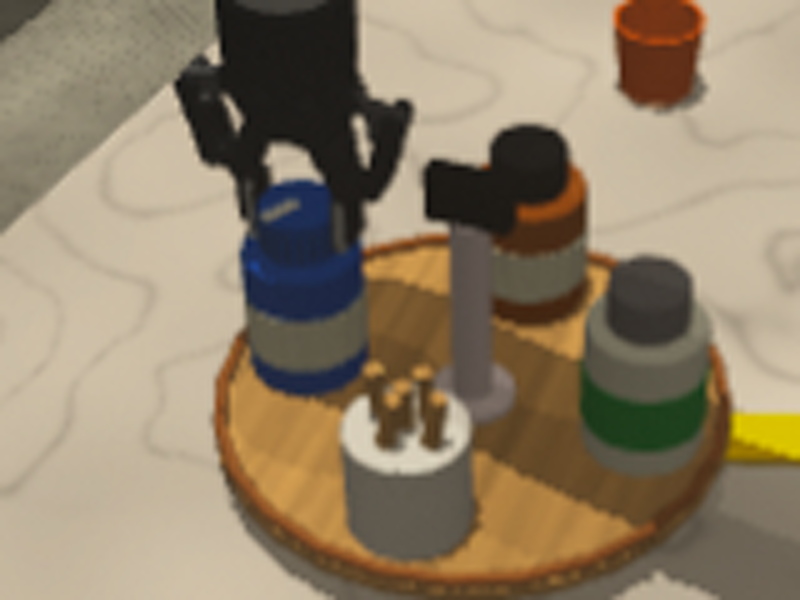

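The fingers hold the cap (opening 47 mm, against a 48 mm cap). Now turn clockwise.

servo_tool([
  [[0, 0, 0.09, 0, 0, 0, 4.0], [0, 0, 0.09, 0, 0, 0, 4.0], [0, 0, 0.09, 0, 0, 0, 4.0], [0, 0, 0.09, 0, 0, 0, 4.0], [0, 0, 0.09, 0, 0, 0, 4.0], [0, 0, 0.09, 0, 0, 0, 4.0], [0, 0, 0.09, 0, 0, 0, 4.0], [0, 0, 0.09, 0, 0, 0, 4.0]],
])

```text
time: 5.28
ee_pos: [0.6705, -0.0348, 0.1232]
tcp_rot: [-180.0, -0.1, 54.1]
wrist_force: [-0.2, -0.2, -2.0]
opening: 0.0466
```

```bash
python3 -c "
from h import *
go(.6727,-.035,.122,97.0)
a=imaging.camera('side')[140:260,170:330];cv2.imwrite('pics/s4.png',cv2.resize(a,None,fx=5,fy=5,interpolation=cv2.INTER_CUBIC))"
```

```text
5.28 q [-3.000e+00  2.110e+01  1.710e+01  8.600e+01  1.000e-01  1.229e+02] p [ 0.6705 -0.0348  0.1232] [-1.800e+02 -9.000e-02  5.406e+01] F [-0.2 -0.2 -2. ] M [0.13 0.22 0.01] op 0.0466
turn [ 0.001 -0.001 -0.749] shift cm [0.11 0.19 0.12]
```

View pics/s4.png

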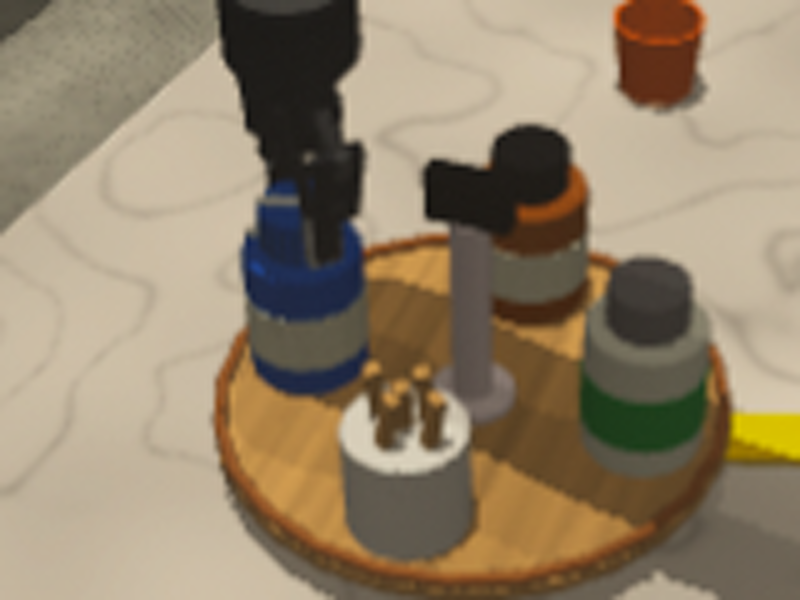

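The stripe, at (280,202), has turned about 43° with the grip and the tray hasn't moved. About 15° is left, so I'll continue to the stop.

servo_tool([
  [[0, 0, 0.05, 0, 0, 0, 4.0], [0, 0, 0.05, 0, 0, 0, 4.0], [0, 0, 0.05, 0, 0, 0, 4.0], [0, 0, 0.05, 0, 0, 0, 4.0]],
])

```text
time: 5.67
ee_pos: [0.6701, -0.0347, 0.1232]
tcp_rot: [-179.9, -0.1, 42.3]
wrist_force: [-0.3, 0.1, -2.1]
opening: 0.0468
```

servo_tool([
  [[0, 0, 0.04, 0, 0, 0, 4.0], [0, 0, 0.04, 0, 0, 0, 4.0], [0, 0, 0.04, 0, 0, 0, 4.0]],
])

```text
time: 5.92
ee_pos: [0.6699, -0.035, 0.1232]
tcp_rot: [-179.9, -0.0, 35.5]
wrist_force: [0.3, -8.0, -3.2]
opening: 0.047
```

```bash
python3 -c "
from h import *
go(.6727,-.035,.122,97.0)
a=imaging.camera('side')[140:260,170:330];cv2.imwrite('pics/s5.png',cv2.resize(a,None,fx=5,fy=5,interpolation=cv2.INTER_CUBIC))"
```

```text
5.92 q [-3.000e+00  2.100e+01  1.710e+01  8.610e+01  1.000e-01  1.415e+02] p [ 0.6699 -0.035   0.1232] [-1.7992e+02 -4.0000e-02  3.5470e+01] F [ 0.3 -8.  -3.2] M [-1.47 -0.15  0.92] op 0.047
turn [-1.000e-03 -1.000e-03 -1.074e+00] shift cm [0.23 0.17 0.12]
```

View pics/s5.png

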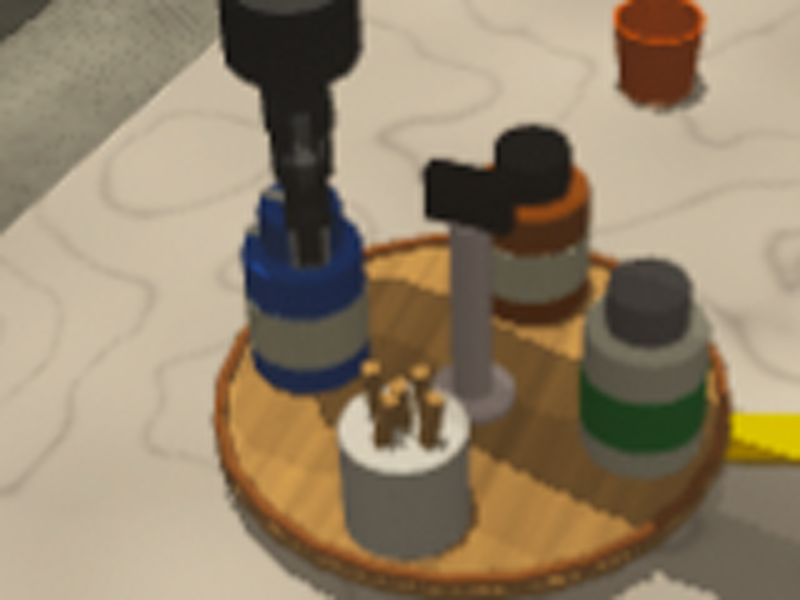

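A lateral force of 8 N and a moment of 0.9 N m have appeared, so the cap is at its stop. I'll press slightly more, hold, then release and rise.

servo_tool([
  [[0, 0, 0.03, 0, 0, 0, 4.0], [0, 0, 0, 0, 0, 0, 4.0], [0, 0, 0, 0, 0, 0, 4.0]],
])

```text
time: 6.22
ee_pos: [0.6703, -0.0395, 0.1232]
tcp_rot: [179.7, 0.2, 33.9]
wrist_force: [1.1, -2.3, -3.3]
opening: 0.047
```

servo_tool([
  [[0, 0, 0, 0, 0, 0, 6], [0, 0, 0, 0, 0, 0, 8.5], [0, 0, 0, 0, 0, 0, 8.5], [0, 0, 0, 0, 0, 0, 8.5], [0, 0, 0, 0, 0, -1, 8.5], [0, 0, 0, 0, 0, -2, 8.5], [0, 0, 0, 0, 0, -3, 8.5], [0, 0, 0, 0, 0, -3, 8.5], [0, 0, 0, 0, 0, -3, 8.5], [0, 0, 0, 0, 0, 0, 8.5]],
])

```text
time: 7.05
ee_pos: [0.6683, -0.0374, 0.252]
tcp_rot: [179.7, 0.1, 34.3]
wrist_force: [0.2, -1.0, 2.0]
opening: 0.0854
```

```bash
python3 -c "
from h import *
go(.567,-.050,.245,28.0)
a=imaging.camera('side')[140:260,170:330];cv2.imwrite('pics/s6.png',cv2.resize(a,None,fx=5,fy=5,interpolation=cv2.INTER_CUBIC))"
```

```text
7.05 q [ -3.1  23.4  34.6 101.1  -0.3 142.6] p [ 0.6683 -0.0374  0.252 ] [1.7974e+02 1.2000e-01 3.4320e+01] F [ 0.2 -1.   2. ] M [-0.04 -0.02  0.01] op 0.0854
turn [0.005 0.002 0.11 ] shift cm [-9.08 -4.67  0.7 ]
```

View pics/s6.png

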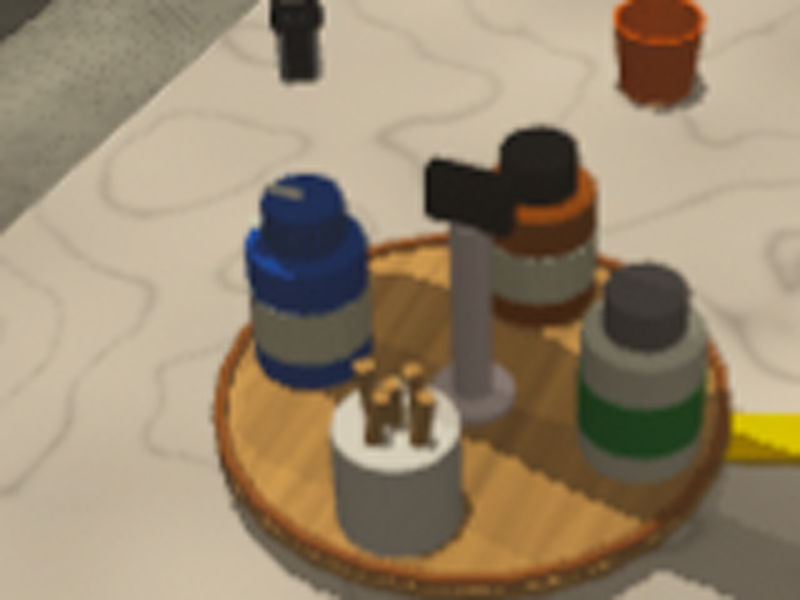

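Run:
```python
from h import *
S=lambda u,v,z:ray("side",170+(u+.5)/5-.5,140+(v+.5)/5-.5,z)
p=S(268,187,.152);q=S(300,196,.152);d=p-q;print(p,q,np.degrees(np.arctan2(d[1],d[0])))
print("jar dir", np.degrees(np.arctan2(q[1]+.05,q[0]-.567)))
a=imaging.camera('top');cv2.imwrite('pics/t6f.png',a);cv2.imwrite('pics/t6.png',cv2.resize(a[140:240,220:345],None,fx=6,fy=6,interpolation=cv2.INTER_CUBIC))
cv2.imwrite('pics/s6b.png',cv2.resize(cv2.imread('pics/s6.png')[140:280,210:410],None,fx=4,fy=4,interpolation=cv2.INTER_CUBIC))
```

```text
[ 0.69282113 -0.03524506] [ 0.6718673  -0.03623883] 2.7153320527776006
jar dir 7.475897703547687
```

View pics/t6.png

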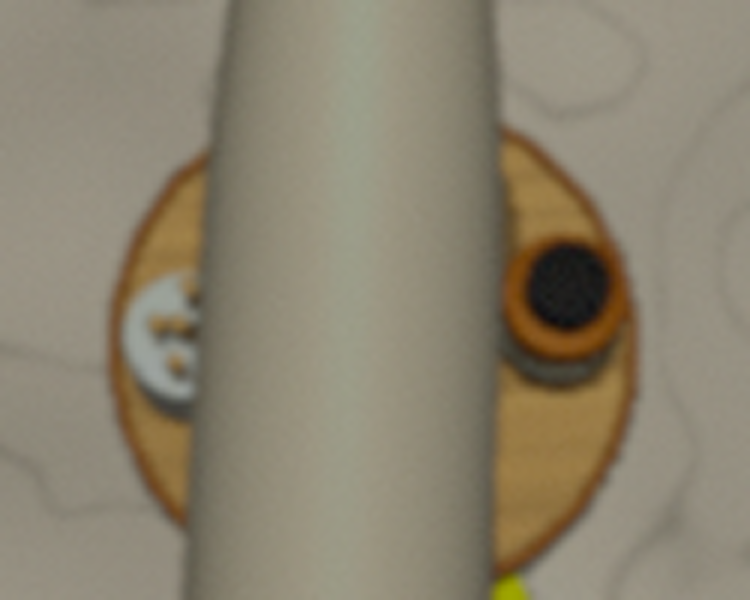

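View pics/s6b.png

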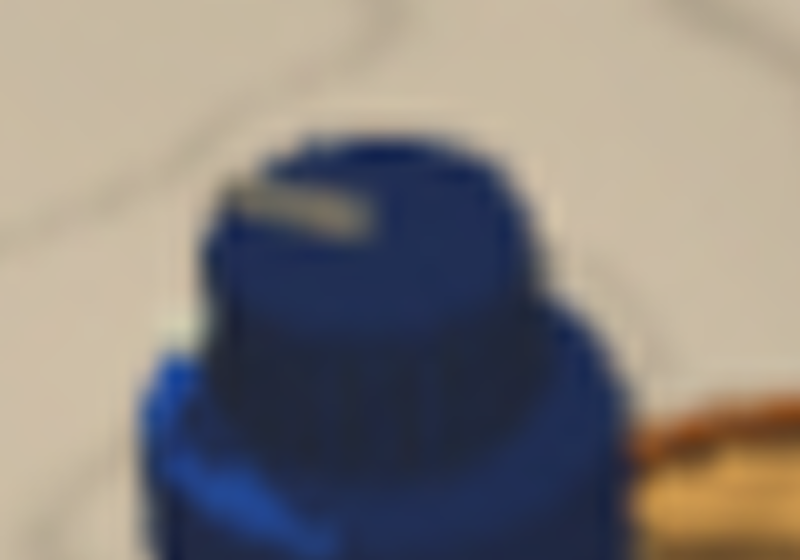

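The cap stripe points to about 3° and the jar to about 5°, so they line up and the cap is shut. Next I'll go over the handle at about (0.567, -0.050), turning the tool counter-clockwise to yaw 185° so the wrist has room for the clockwise carousel turn.

servo_tool([
  [[0, 0, 0, -3, -1.5, 0, 8.5], [0, 0, 0, -3, -1.5, 0, 8.5], [0, 0, 0, -3, -1.5, 0, 8.5], [0, 0, -0.12, 0, 0, 0, 8.5], [0, 0, -0.12, 0, 0, 0, 8.5], [0, 0, -0.12, 0, 0, 0, 8.5], [0, 0, -0.12, 0, 0, 0, 8.5], [0, 0, -0.12, 0, 0, 0, 8.5], [0, 0, -0.12, 0, 0, 0, 8.5], [0, 0, -0.12, 0, 0, 0, 8.5], [0, 0, -0.12, 0, 0, 0, 8.5], [0, 0, -0.12, 0, 0, 0, 8.5]],
])

```text
time: 8.15
ee_pos: [0.5578, -0.0499, 0.2266]
tcp_rot: [-178.0, -0.2, 98.6]
wrist_force: [0.9, -0.1, -0.7]
opening: 0.0851
```

servo_tool([
  [[0, 0, -0.12, 0, 0, 0, 8.5], [0, 0, -0.12, 0, 0, 0, 8.5], [0, 0, -0.12, 0, 0, 0, 8.5], [0, 0, -0.12, 0, 0, 0, 8.5], [0, 0, -0.12, 0, 0, 0, 8.5], [0, 0, -0.12, 0, 0, 0, 8.5], [0, 0, -0.12, 0, 0, 0, 8.5], [0, 0, -0.12, 0, 0, 0, 8.5], [0, 0, -0.12, 0, 0, 0, 8.5], [0, 0, -0.12, 0, 0, 0, 8.5], [0, 0, -0.12, 0, 0, 0, 8.5], [0, 0, -0.12, 0, 0, 0, 8.5]],
])

```text
time: 9.15
ee_pos: [0.5515, -0.0483, 0.2119]
tcp_rot: [179.7, -3.2, -175.5]
wrist_force: [0.3, 0.5, -0.4]
opening: 0.0852
```

```bash
python3 -c "
from h import *
go(.567,-.050,.24,185)"
```

```text
9.15 q [-4.9  8.4 11.6 96.4 -0.2 -9.4] p [ 0.5515 -0.0483  0.2119] [ 179.67   -3.19 -175.48] F [ 0.3  0.5 -0.4] M [ 0.04 -0.09 -0.05] op 0.0852
turn [ 0.006 -0.056 -0.008] shift cm [-1.37 -0.27 -2.9 ]
```

servo_tool([
  [[0.006, -0.056, -0.008, -1.4, -0.25, -0.5, 8.5], [0, 0, 0, 0, 0, 0, 8.5]],
])

```text
time: 9.32
ee_pos: [0.5653, -0.0494, 0.2134]
tcp_rot: [180.0, -0.1, -174.5]
wrist_force: [-0.5, -0.1, 0.6]
opening: 0.0848
```

```bash
python3 -c "
from h import *
go(.567,-.050,.163,185)
a=imaging.camera('side')[120:260,180:340];cv2.imwrite('pics/s7.png',cv2.resize(a,None,fx=4,fy=4,interpolation=cv2.INTER_CUBIC))"
```

```text
9.32 q [ -5.    7.2  10.5  93.4   0.  -10.5] p [ 0.5653 -0.0494  0.2134] [ 1.7996e+02 -1.3000e-01 -1.7451e+02] F [-0.5 -0.1  0.6] M [-0.02  0.04  0.03] op 0.0848
turn [ 0.001 -0.002  0.009] shift cm [-0.17 -0.08  5.04]
```

View pics/s7.png

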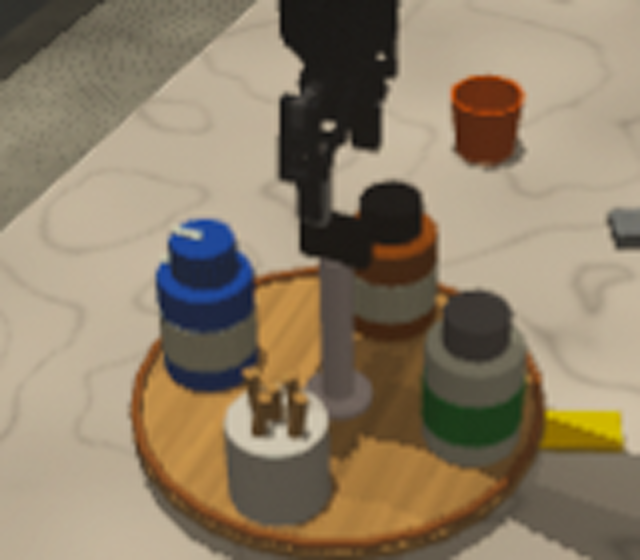

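The near finger at (313,205) is on the camera side of the bar at (335,235). Descend and grip the handle.

servo_tool([
  [[0, 0, 0, -0.15, -0.08, 1.0, 8.5], [0, 0, 0, 0, 0, 1.2, 8.5], [0, 0, 0, 0, 0, 1.2, 8.5], [0, 0, 0, 0, 0, 1.0, 8.5], [0, 0, 0, 0, 0, 0.1, 8.5]],
])

```text
time: 9.78
ee_pos: [0.5622, -0.0496, 0.1606]
tcp_rot: [179.8, -1.0, -174.8]
wrist_force: [-0.5, 0.7, -1.1]
opening: 0.085
```

servo_tool([
  [[0, 0, 0, 0, 0, 0, 6], [0, 0, 0, 0, 0, 0, 4], [0, 0, 0, 0, 0, 0, 2.5], [0, 0, 0, 0, 0, 0, 1.5], [0, 0, 0, 0, 0, 0, 1.0], [0, 0, 0, 0, 0, 0, 1.0], [0, 0, 0, 0, 0, 0, 1.0], [0, 0, 0, 0, 0, 0, 1.0], [0, 0, 0, 0, 0, 0, 1.0]],
], force=40)

```text
time: 10.53
ee_pos: [0.5612, -0.0469, 0.1604]
tcp_rot: [179.5, -1.2, -174.8]
wrist_force: [1.1, 1.2, -3.3]
opening: 0.0213
```

```bash
python3 -c "
from h import *
go(.567,-.050,.165,185)
a=imaging.camera('side')[120:260,180:340];cv2.imwrite('pics/s8.png',cv2.resize(a,None,fx=4,fy=4,interpolation=cv2.INTER_CUBIC))"
```

```text
10.53 q [ -4.9   7.2   4.6  88.6   0.3 -10.2] p [ 0.5612 -0.0469  0.1604] [ 179.5    -1.15 -174.75] F [ 1.1  1.2 -3.3] M [0.02 0.01 0.04] op 0.0213
turn [ 0.009 -0.02   0.004] shift cm [-0.54 -0.36 -0.48]
```

View pics/s8.png

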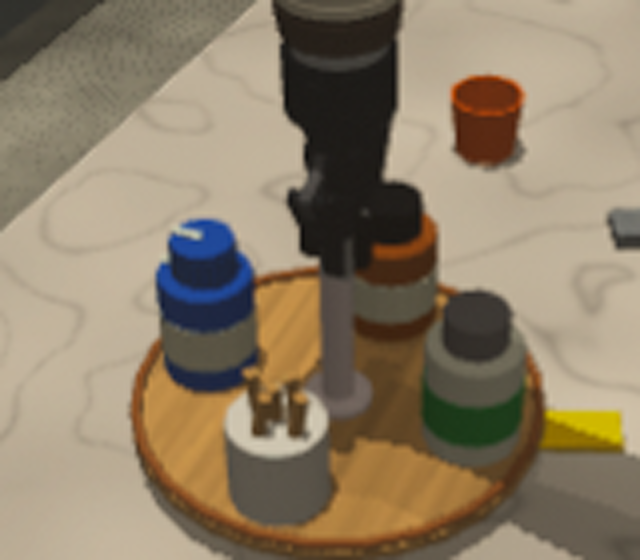

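The opening reads 21 mm, but the bar is 16 mm thick, so the tips may be catching the post. I'll open a little, rise and re-centre, then close again.

servo_tool([
  [[0, 0, 0, 0, 0, 0, 3.5], [0, 0, 0, 0, 0, 0, 3.5], [0, 0, 0, 0, 0, 0, 3.5], [0.009, -0.02, 0, -0.55, -0.1, -0.8, 3.5], [0, 0, 0, 0, 0, 0, 3.5]],
])

```text
time: 11.0
ee_pos: [0.5681, -0.0479, 0.1702]
tcp_rot: [-179.9, 0.2, -174.8]
wrist_force: [-0.2, 0.1, 0.4]
opening: 0.0349
```

```bash
python3 -c "
from h import *
go(.567,-.048,.168,185)"
```

```text
11.0 q [ -4.8   6.7   5.1  88.2  -0.  -10. ] p [ 0.5681 -0.0479  0.1702] [-179.91    0.22 -174.8 ] F [-0.2  0.1  0.4] M [-0.02  0.    0.  ] op 0.0349
turn [-0.002  0.004  0.003] shift cm [0.11 0.   0.22]
```

servo_tool([
  [[0, 0, 0, 0, 0, 0, 2.0], [0, 0, 0, 0, 0, 0, 1.0], [0, 0, 0, 0, 0, 0, 1.0], [0, 0, 0, 0, 0, 0, 1.0], [0, 0, 0, 0, 0, 0, 1.0], [0, 0, 0, 0, 0, 0, 1.0]],
], force=50)

```text
time: 11.5
ee_pos: [0.5684, -0.0463, 0.1714]
tcp_rot: [179.9, 0.4, -174.7]
wrist_force: [-0.1, 1.0, -1.1]
opening: 0.0151
```

```bash
python3 -c "
from h import *
go(.567,-.048,.168,185)"
```

```text
11.5 q [ -4.7   6.6   5.2  88.3   0.1 -10. ] p [ 0.5684 -0.0463  0.1714] [ 179.95    0.36 -174.73] F [-0.1  1.  -1.1] M [-0.12 -0.01 -0.07] op 0.0151
turn [0.001 0.006 0.005] shift cm [ 0.15 -0.16  0.34]
```

The grip on the handle is firm (15 mm). The tool yaw of 185.3° puts the tray at about 5.3°. Now I'll turn it clockwise in steps, watching for drift and force.

servo_tool([
  [[0, 0, 0.08, 0, 0, 0, 1.0], [0, 0, 0.08, 0, 0, 0, 1.0], [0, 0, 0.08, 0, 0, 0, 1.0], [0, 0, 0.08, 0, 0, 0, 1.0], [0, 0, 0.08, 0, 0, 0, 1.0], [0, 0, 0.08, 0, 0, 0, 1.0]],
])

```text
time: 12.0
ee_pos: [0.5684, -0.0462, 0.1715]
tcp_rot: [179.8, 0.3, 156.8]
wrist_force: [0.0, 1.2, -0.2]
opening: 0.0154
```

```bash
python3 -c "
from h import *
go(.567,-.047,.17,25)"
```

```text
12.0 q [-4.7  6.6  5.2 88.3  0.1 18.5] p [ 0.5684 -0.0462  0.1715] [179.8    0.29 156.8 ] F [ 0.   1.2 -0.2] M [-0.32  0.05  0.14] op 0.0154
turn [ 8.0e-03 -1.0e-03  2.3e+00] shift cm [ 0.09 -0.13  0.15]
```

Forces are low and there is no drift. Continuing.

servo_tool([
  [[0, 0, 0.09, 0, 0, 0, 1.0], [0, 0, 0.09, 0, 0, 0, 1.0], [0, 0, 0.09, 0, 0, 0, 1.0], [0, 0, 0.09, 0, 0, 0, 1.0], [0, 0, 0.09, 0, 0, 0, 1.0], [0, 0, 0.09, 0, 0, 0, 1.0], [0, 0, 0.09, 0, 0, 0, 1.0], [0, 0, 0.09, 0, 0, 0, 1.0], [0, 0, 0.09, 0, 0, 0, 1.0], [0, 0, 0.09, 0, 0, 0, 1.0]],
])

```text
time: 12.83
ee_pos: [0.5684, -0.0461, 0.1715]
tcp_rot: [179.7, 0.1, 102.8]
wrist_force: [1.6, 1.2, 0.8]
opening: 0.015
```

servo_tool([
  [[0, 0, 0.09, 0, 0, 0, 1.0], [0, 0, 0.09, 0, 0, 0, 1.0], [0, 0, 0.09, 0, 0, 0, 1.0], [0, 0, 0.09, 0, 0, 0, 1.0], [0, 0, 0.09, 0, 0, 0, 1.0], [0, 0, 0.09, 0, 0, 0, 1.0], [0, 0, 0.09, 0, 0, 0, 1.0], [0, 0, 0.09, 0, 0, 0, 1.0], [0, 0, 0.05, 0, 0, 0, 1.0], [0, 0, 0, 0, 0, 0, 1.0]],
])

```text
time: 13.67
ee_pos: [0.5685, -0.0461, 0.1714]
tcp_rot: [179.8, -0.1, 56.1]
wrist_force: [1.1, 1.0, 0.3]
opening: 0.015
```

```bash
python3 -c "
from h import *
go(.567,-.047,.17,25)
a=imaging.camera('side')[120:260,180:340];cv2.imwrite('pics/s9.png',cv2.resize(a,None,fx=4,fy=4,interpolation=cv2.INTER_CUBIC))
cv2.imwrite('pics/t9.png',cv2.resize(imaging.camera('top')[130:270,210:360],None,fx=4,fy=4,interpolation=cv2.INTER_CUBIC))"
```

```text
13.67 q [ -4.6   6.7   5.3  88.4   0.  119.3] p [ 0.5685 -0.0461  0.1714] [ 1.7979e+02 -1.4000e-01  5.6100e+01] F [1.1 1.  0.3] M [-0.08  0.39  0.27] op 0.015
turn [ 0.003 -0.003  0.543] shift cm [-0.16 -0.08  0.14]
```

View pics/s9.png

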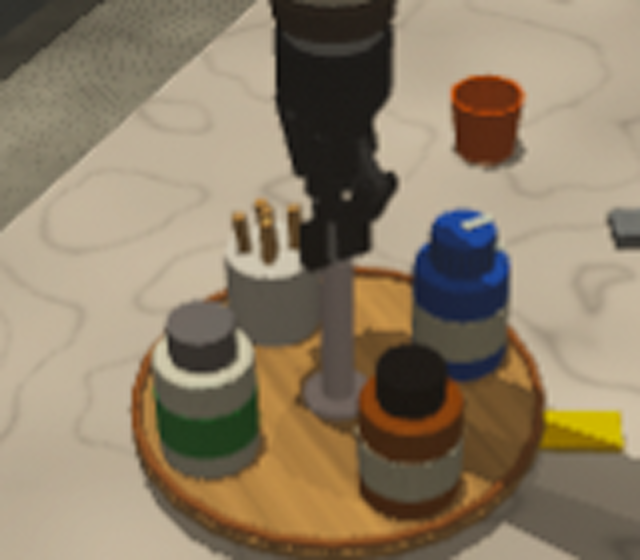

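View pics/t9.png

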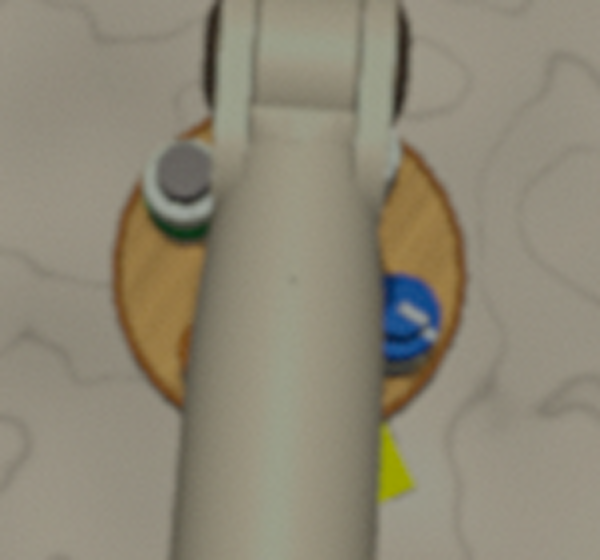

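The cap stripe lines up with the shoulder stripe: top view (413,315) to (430,332). About 31° remains.

servo_tool([
  [[0, 0, 0.08, 0, 0, 0, 1.0], [0, 0, 0.08, 0, 0, 0, 1.0], [0, 0, 0.08, 0, 0, 0, 1.0], [0, 0, 0.08, 0, 0, 0, 1.0], [0, 0, 0.08, 0, 0, 0, 1.0], [0, 0, 0.07, 0, 0, 0, 1.0], [0, 0, 0.05, 0, 0, 0, 1.0], [0, 0, 0, 0, 0, 0, 1.0], [0, 0, 0, 0, 0, 0, 1.0]],
])

```text
time: 14.52
ee_pos: [0.5686, -0.0461, 0.1714]
tcp_rot: [179.9, -0.2, 26.4]
wrist_force: [1.6, 1.1, -0.3]
opening: 0.0149
```

Run:
```python
from h import *
go(.567,-.047,.17,25)
im=imaging.camera('side');c=np.array([.567,-.048]);t=np.linspace(0,2*np.pi,60)
x0,y0,s=200,130,5
a=cv2.resize(im[y0:y0+120,x0:x0+150],None,fx=s,fy=s,interpolation=cv2.INTER_CUBIC);cv2.imwrite('pics/s10.png',a)
f=np.radians(205);cc=c+.105*np.array([np.cos(f),np.sin(f)])
for r,z,col in((.024,.152,(0,255,255)),(.036,.122,(0,0,255))):
    q=(proj('side',np.c_[cc[0]+r*np.cos(t),cc[1]+r*np.sin(t),0*t+z])-[x0,y0]+.5)*s-.5
    cv2.polylines(a,[q.round().astype(np.int32)],True,col,1)
cv2.imwrite('pics/s10o.png',a)
```

```text
14.52 q [ -4.7   6.7   5.3  88.4   0.  149. ] p [ 0.5686 -0.0461  0.1714] [179.91  -0.23  26.38] F [ 1.6  1.1 -0.3] M [ 0.1   0.38 -0.03] op 0.0149
turn [ 0.001 -0.004  0.024] shift cm [-0.19  0.01  0.14]
```

View pics/s10o.png

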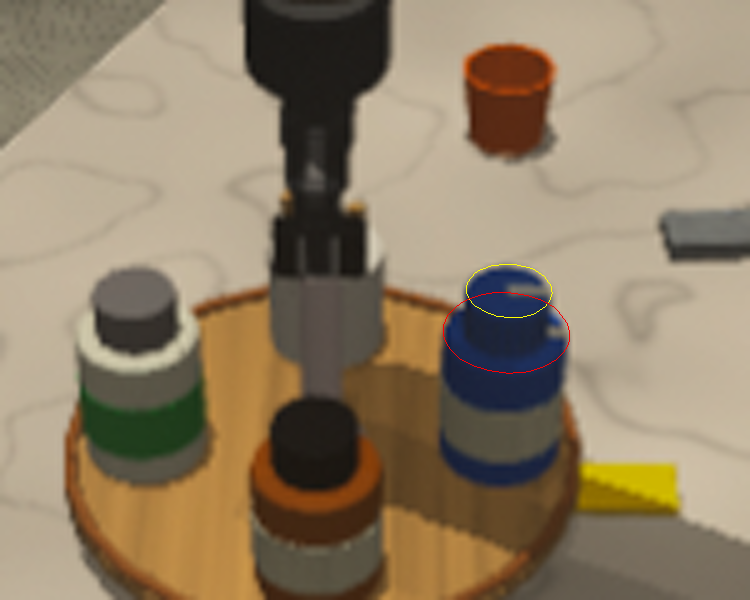

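View pics/s10.png

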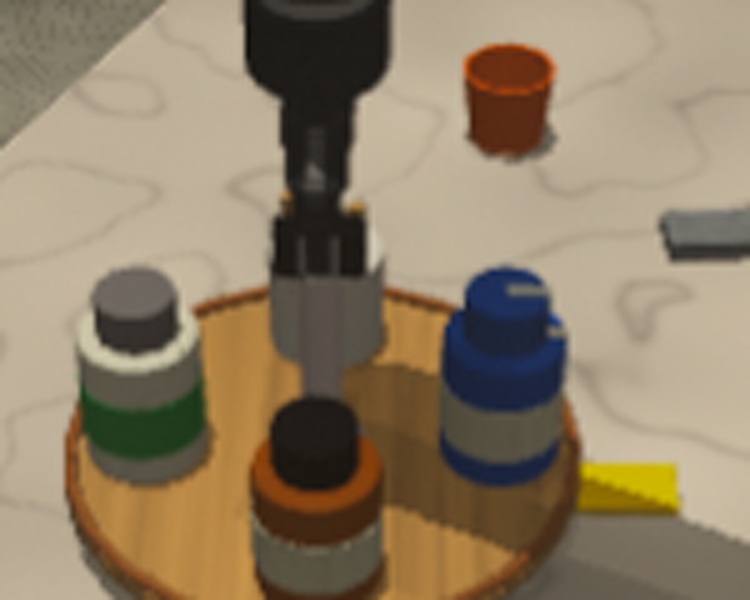

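The jar matches the predicted front spot to about 1 px, and the stripes are in line. I'll cross-check the front angle from the tab with an independent yellow-mask fit on the first top picture.

Run:
```python
from h import *
for n in("top","side"):
    im=cv2.imread(f"pics/{n}0.png");h=cv2.cvtColor(im,cv2.COLOR_BGR2HSV)
    m=cv2.inRange(h,(24,150,80),(34,255,255));ys,xs=np.nonzero(m)
    P=np.array([ray(n,x,y,.001) for x,y in zip(xs,ys)]);mu=P.mean(0)
    r=cv2.minAreaRect(P.astype(np.float32)*1000)
    for c in((.567,-.05),(.568,-.047)):
        d=mu-c;print(n,len(P),mu.round(4),"dist",np.hypot(*d).round(3),"ang",np.degrees(np.arctan2(d[1],d[0]))%360,r)
im=cv2.imread('pics/s10.png')
S=lambda u,v,z:ray("side",200+(u+.5)/5-.5,130+(v+.5)/5-.5,z)
p=S(505,297,.152);print("cap",p,np.degrees(np.arctan2(p[1]+.048,p[0]-.567))%360)
p=S(504,335,.122);print("shoulder",p,np.degrees(np.arctan2(p[1]+.048,p[0]-.567))%360)
```

```text
top 178 [ 0.4055 -0.1258] dist 0.178 ang 205.13201119845994 ((405.13250732421875, -126.13119506835938), (62.14440155029297, 34.40180969238281), 25.076114654541016)
top 178 [ 0.4055 -0.1258] dist 0.181 ang 205.85884150079863 ((405.13250732421875, -126.13119506835938), (62.14440155029297, 34.40180969238281), 25.076114654541016)
side 176 [ 0.4002 -0.1266] dist 0.184 ang 204.65395683190403 ((401.3824157714844, -126.47725677490234), (61.00814437866211, 35.17234420776367), 26.810142517089844)
side 176 [ 0.4002 -0.1266] dist 0.186 ang 205.36640576579362 ((401.3824157714844, -126.47725677490234), (61.00814437866211, 35.17234420776367), 26.810142517089844)
cap [ 0.47116281 -0.08569681] 201.47180911829165
shoulder [ 0.47163508 -0.08884159] 203.18382249211723
```

Front direction comes out at 205 to 206°. The jar is at 206.4° by the gripper and 201 to 203° by the eyeballed camera points. Both are within the 7.5° tolerance, so I'll hold still and hand in.

servo_tool([
  [[0, 0, 0, 0, 0, 0, 1.0], [0, 0, 0, 0, 0, 0, 1.0], [0, 0, 0, 0, 0, 0, 1.0], [0, 0, 0, 0, 0, 0, 1.0], [0, 0, 0, 0, 0, 0, 1.0], [0, 0, 0, 0, 0, 0, 1.0], [0, 0, 0, 0, 0, 0, 1.0], [0, 0, 0, 0, 0, 0, 1.0]],
])

```text
time: 15.23
ee_pos: [0.5686, -0.0461, 0.1714]
tcp_rot: [179.9, -0.2, 26.7]
wrist_force: [1.1, 0.7, 0.0]
opening: 0.0154
```

```bash
python3 -c "
from h import *
go(.567,-.047,.17,25)
bot.job_done()"
```

```text
15.23 q [-4.700e+00  6.700e+00  5.300e+00  8.840e+01  1.000e-01  1.486e+02] p [ 0.5686 -0.0461  0.1714] [179.92  -0.23  26.74] F [1.1 0.7 0. ] M [ 0.05  0.32 -0.04] op 0.0154
turn [ 0.001 -0.004  0.03 ] shift cm [-0.18  0.01  0.14]
the job is handed in; nothing more can be done
```

I screwed the blue cap clockwise to its stop, then gripped the black handle and turned the carousel about 159° clockwise to bring the blue jar over the yellow tab. I handed in at 15.2 s with the handle still gripped at 50 N; the hand-in gave no verdict.

**Cap:** a lateral force of 8 N and a moment of 0.9 N m came up as it reached its stop. In the last pictures the cap stripe is in line with the shoulder stripe. Pressing against the stop also turned the tray about 3°, which I allowed for.

**Front position:** the tab lies at about 205–206°. The jar is at about 206.5° by the gripper's yaw, but 201–203° by points I picked by eye in the side picture. The two disagree by 4–5°, and both are inside the 7.5° tolerance.

**Grip:** the first grip on the handle read 21 mm, too wide for the 16 mm bar, so I opened, rose about 10 mm and gripped again at 15 mm. It held at that through the turn, and the arm was still at the end.

**Other objects:** nothing suggests the detergent, cup or brush was touched. I did not measure their positions again.

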